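Change the bearing block in the fixture and hold it home against the sprung stop

TASK

The fixture still has the tall bearing block of the last job in it, and I need the low one: put the tall block away, standing flat in the empty pocket of the wooden tray, and set the low block from the tray's other pocket in the fixture, flat on its plate. Slide it between the side guides until it is square and fully home against the fence, pushing the sprung plunger in, and hold it there with a steady push of about 15 newtons while I put the screws in; never ram the fence, and leave the tools around alone. Do not let go at the end: your program finishes while the gripper still holds the block home, because the plunger would push it off again.

Things in the scene. Friction and masses are not known exactly. Their poses are not given: they have to be found in the camera images.
- low_block: Low grey bearing block, 58 mm high, about 0.26 kg: foot 40 (x) by 96 (y) by 10 with a screw hole at y = +-35; on its middle a housing 40 (x) by 44 (y), y sides flat and parallel (grip these, fingertips 12 or more above the underside), top rounded about a bronze-bushed bore along x. Origin: centre of the foot's underside, z up. Starts in the tray's +x pocket.
- tall_block: Tall grey bearing block, 76 mm high, about 0.34 kg: foot 40 (x) by 96 (y) by 10 with a screw hole at y = +-35; on its middle a housing 40 (x) by 44 (y), y sides flat and parallel (grip these, fingertips 12 or more above the underside), top rounded about a bronze-bushed bore along x. Origin: centre of the foot's underside, z up. Starts loose in the fixture, short of the fence.
- fixture: Dark steel plate 140 (x) by 150 (y) by 12 mm screwed to the bench, oiled (friction 0.15). Origin: centre of its underside; x points at the fence. A block is home with its origin at (0, 0, 12) mm, sides along the axes. Two side guides, 9 high, at y = +-50 (2 beside the foot) run from x = -8 to the fence and flare to y = +-64 at x = -28. Set a block down at x = -35, then slide it.
- plunger (a joint): Sprung 8 mm pin through the middle of the fence, 16 mm above the plate. Value: metres pushed in; 0 = fully out (sticks out 8 mm), 0.008 = flush with the fence, block home. It resists with 3.6 N at 0, rising 0.6 N per mm to 8.4 N at flush; a harder push (less about 1 N of sliding friction, more if the block is also pressed down) presses the block on the fence.
- fence: Steel angle plate, rigidly screwed on the fixture: the stop for the block. Foot rail 96 (y) by 12 high, upright in its middle 40 (y) by 44 high. Origin: on top of the plate, right above the fixture's origin, same axes; its face is the plane x = +20 mm.
- tray: Fixed plywood tray 119 (x) by 118 (y) by 15 mm high, walls and divider 5, floor 5 thick; two pockets 52 (x) by 108 (y), centred at x = -28.5 and +28.5. Origin: centre of the underside. The -x pocket is empty at the start. A block stands on the floor, 5 above the origin, its y along the tray's y.
- battery_pack: Bystander, loose on the bench: black battery pack, 99 x 67 x 42 mm. Leave it where it is.
- hex_key_1: Bystander, loose on the bench: hex key, 35 x 93 x 6 mm. Leave it where it is.
- screwdriver_3: Bystander, loose on the bench: screwdriver with a blue-green handle, 27 x 239 x 29 mm. Leave it where it is.
- pulley_2: Bystander, loose on the bench: turned vee pulley lying flat, 60 x 60 x 24 mm. Leave it where it is.
- ratchet: Bystander, loose on the bench: ratchet handle between the fixture and the tray, 36 x 188 x 25 mm. Leave it where it is.
- spanner_13: Bystander, loose on the bench: combination spanner, 26 x 183 x 6 mm. Leave it where it is.
- spanner_17: Bystander, loose on the bench: combination spanner, 34 x 231 x 7 mm. Leave it where it is.
Things that resemble listed ones, but are neither listed nor needed, are in the scene too. Leave any purple look-alike of the low_block alone.

How it is judged:
By the outcome, as a careful person would: the job done as asked, in the order asked, and still so for the second after the job is handed in, while the arm keeps its last pose, push and grip.
It also fails if it takes over 67 s, if anything falls off the work surface, if the arm or the gripper's body presses on something with over 40 N, if the wrist force passes 120 N, or if a joint passes its speed limit or range.

ROBOT

A 6-joint arm with a two-finger parallel gripper is mounted at the origin on a cart in front of the work surface, level with it; the furniture and walls round the work are solid. World frame = base frame: x ahead of the robot, y to its left, z up, the work surface at z = 0. Lengths are in m, angles in rad, forces in N, time in s.
With the tool pointing down it reaches from about 0.3 to 0.75 m from the base axis. Payload 8.5 kg.
Tool frame: the origin (TCP) lies between the finger pads; the fingertips stand 14 mm ahead of it and the grasp point (between the pads) lies 5 mm behind it; z points along the fingers, y is the line along which they close (so a half turn about z gives the same grasp; the last joint's range is limited). The gripper opens to 85 mm and grips with 20 to 120 N. Pads are 22 mm wide; open, the fingers measure 114 mm over their backs; the gripper's body (76 mm by 85 mm) begins 54 mm behind the grasp point. The pads swing forward as they close: fully open they stand 13 mm farther back than shut.
Start: joints at [1.083, 0.381, 1.297, -0, 1.464, -0.215], TCP at [0.148, 0.53, 0.245] pointing down, gripper open.
Joint ranges: [-3.11, 3.11], [-0.89, 2.33], [0.22, 2.48], [-1.42, 4.56], [0.17, 2.85], [-2.88, 2.88]. Speed limits (rad/s): [2.39, 2.39, 3.14, 3.14, 3.14, 3.14].

INTERFACE

Orientations are given as a rotation vector (axis times angle).
In Python, from rig import sense, imaging, robot gives the robot as it stands. The module is installed in compiled form; this text tells all that it offers.
- The arm moves only by the tool servo_tool, never from a script. Its argument "moves" is a list of rows, each a list of 5 numbers: the closure, from -1 (fully open) to 1 (shut), then the shift along the tool's x, y, z in units of 300 mm (1.0 is 300 mm), then the turn about the tool's z in units of pi/2 rad (1.0 is pi/2 rad). A call has 1 to 8 rows; each row shifts and turns the commanded pose from where the row before left it, along the tool's axes as they then stand; what a row does not reach is not made up. A row lasts 1/10 s, in which the tool goes at most 50 mm and 8.59 degrees, less where a joint would pass 70% of its speed; a pose out of reach is approached as far as the arm can. A call with a number of a shift or a turn outside -1 to 1 is refused whole. A call with a gripper value outside its range is refused whole. The fingers move at their own pace and stop on an object; "squeeze" is the grip in N (left out, the last holds). Time passes only in rows, so rows that do not move let the fingers close. It gives the time, the measured TCP pose, the force, the opening and the grip force at its end, in the units of the state.
- sense(): the state, without advancing time (a new reading comes with each control period).
- imaging.get_image(name): name is "scene" or "side" or "wrist"; returns (picture, depth): 420x560x3 uint8, red, green, blue; 420x560 float32, m along the optical axis (not along the pixel's ray), 0 where there is no reading.
- imaging.get_calibration(name): a dict with "mtx" (3x3 intrinsics, pixels), "rvec" (rotation vector, rad) and "tvec" (3), from world to camera coordinates, as OpenCV has them. Camera axes: x right, y down, z forward; pixel columns grow to the right and rows downward; lengths in m; the calibration is good to about 2 mm. A picture is of the moment at which its call begins: read the wrist's pose just before it. get_calibration takes no time and is no camera call; for the wrist camera it gives the pose at the moment of the call.
- robot.close_job(): hands the job in; it is judged then, once.
The state is a dict: "t": time; "joint_pos": joint angles; "joint_velocities": joint speeds; "joint_efforts": joint torques, N m; "tcp_pos": TCP position; "tool_rot": TCP orientation; "contact_force": force on the tool from outside, world axes, zero at the start; "ft_torque": the same for the moment, N m; "opening": finger opening in m; "finger_force": force on a finger pad.
Only numpy, scipy, OpenCV 4.12 (cv2) and the standard library are available. Lean on these libraries where they do the work, as an engineer would, in place of code of your own. Each camera call takes 0.05 s, during which the arm holds its last target. There are 200 camera calls.

## Working session

There is one attempt and no reset: what is moved stays moved. The work goes in short steps, Python scripts to look and compute and a tool call to move; the robot and the scene stay as the last step left them, time stands still between calls to the robot, and variables do not carry over. Pictures are saved under pics/ and viewed, at most 10 in all, crops included, and the job is handed in when it is done.

Besides the shell and the picture viewer there is one more tool, called as name(argument=value, ...), one argument or row to a line, values as JSON. servo_tool: Moves the arm, as the interface text tells. Shifts and turns lie within -1 to 1; 1 stands for 300 mm of shift or pi/2 rad of turn. Its arguments: {"type":"object","properties":{"moves":{"type":"array"},"squeeze":{"type":"number"}},"required":["moves"]}

```bash
mkdir -p pics; cat > h.py <<'E'
import numpy as np, cv2
from rig import sense, imaging, robot
def cam(n):
    c=imaging.get_calibration(n); p,d=imaging.get_image(n)
    return p,d,c
def world(c,d):
    h,w=d.shape; K=np.array(c["mtx"]); R=cv2.Rodrigues(np.array(c["rvec"],float))[0]; t=np.array(c["tvec"],float).ravel()
    u,v=np.meshgrid(np.arange(w),np.arange(h))
    P=np.stack([(u-K[0,2])/K[0,0]*d,(v-K[1,2])/K[1,1]*d,d],-1)
    W=(P-t)@R; W[d<=0]=np.nan
    return W
def save(n,p): cv2.imwrite("pics/"+n+".png",cv2.cvtColor(p,cv2.COLOR_RGB2BGR))
E
python3 - <<'E'
from h import *
s=sense();print({k:np.round(v,3) for k,v in s.items()})
ims=[]
for n in("scene","side"):
    p,d,c=cam(n);np.savez("/tmp/"+n,p=p,d=d,**{k:np.array(v,float) for k,v in c.items()});save(n+"0",p)
E
```

```text
{'t': np.float64(0.0), 'joint_pos': array([ 1.083,  0.381,  1.298, -0.   ,  1.464, -0.215]), 'joint_velocities': array([-0.   ,  0.   , -0.001,  0.   , -0.001, -0.   ]), 'joint_efforts': array([ 1.0000e-03, -4.4846e+01, -2.3128e+01, -0.0000e+00,  5.0000e-03,
       -0.0000e+00]), 'tcp_pos': array([0.148, 0.529, 0.245]), 'tool_rot': array([-4.270e-01, -3.112e+00,  2.000e-03]), 'contact_force': array([ 0.098, -0.139,  0.387]), 'ft_torque': array([ 0.008, -0.003,  0.014]), 'finger_force': np.float64(0.0), 'opening': np.float64(0.086)}
```

```bash
ls pics
```

```text
scene0.png
side0.png
```

View pics/scene0.png

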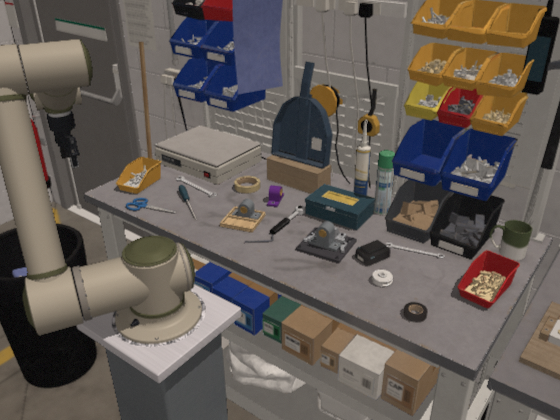

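View pics/side0.png

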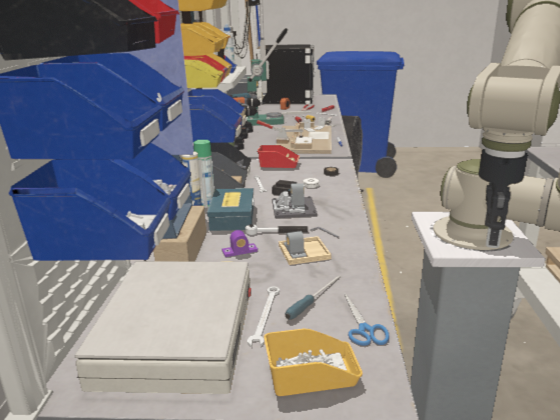

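Scene view: the tray is at (243,218) with the grey low block at (247,208), and the fixture at (327,242) holds the tall grey block at (324,235). The purple look-alike is at (275,196) and the ratchet at (290,220). In the side view the tray block is at (295,243), the fixture block at (297,198) and the purple one at (238,243).

Candidates for low_block: grey in the tray at (247,208), grey in the fixture (324,235, which is the tall one), purple at (275,196). I choose the grey one in the tray.

```bash
python3 - <<'E'
from h import *
for n,pts in(("scene",[(243,220),(250,222),(247,208),(324,232),(327,242),(330,255),(303,243),(352,238),(343,235),(275,196),(290,220),(345,203),(325,228)]),("side",[(295,243),(310,252),(305,243),(297,198),(285,210),(238,243),(300,190)])):
    z=np.load(f"/tmp/{n}.npz");W=world(z,z["d"])
    for u,v in pts: print(n,u,v,np.round(W[v,u],3),z["p"][v,u])
p,d,c=cam("wrist");W=world(c,d);print(np.round(W[210,280],3),np.round(W[20,20],3),np.round(W[400,540],3))
z=np.load("/tmp/scene.npz");save("crop",np.hstack([cv2.resize(z["p"][185:265,210:365],None,fx=5,fy=5,interpolation=cv2.INTER_CUBIC)]))
save("wrist0",p)
E
```

```text
scene 243 220 [0.495 0.124 0.004] [174 144 106]
scene 250 222 [ 0.507  0.103 -0.002] [188 155 114]
scene 247 208 [0.51  0.117 0.046] [71 68 66]
scene 324 232 [ 0.523 -0.184  0.056] [106  80  45]
scene 327 242 [ 0.509 -0.205  0.034] [67 67 68]
scene 330 255 [ 0.49  -0.229  0.006] [65 61 63]
scene 303 243 [ 0.491 -0.128  0.01 ] [65 63 64]
scene 352 238 [ 0.603 -0.24   0.014] [45 43 43]
scene 343 235 [ 0.591 -0.214  0.021] [123 120 119]
scene 275 196 [0.657 0.111 0.03 ] [60 29 73]
scene 290 220 [ 0.602  0.004 -0.006] [98 92 90]
scene 345 203 [ 0.713 -0.145  0.061] [157 138  93]
scene 325 228 [ 0.507 -0.197  0.084] [93 94 94]
side 295 243 [0.521 0.16  0.041] [127 128 126]
side 310 252 [0.481 0.143 0.005] [235 212 170]
side 305 243 [0.495 0.087 0.005] [247 222 179]
side 297 198 [ 0.523 -0.157  0.048] [126 127 125]
side 285 210 [ 0.562 -0.138  0.013] [134 132 130]
side 238 243 [0.681 0.136 0.029] [144 119  78]
side 300 190 [ 0.513 -0.164  0.073] [133 134 133]
[ 0.402  0.464 -0.658] [-0.386 -0.205 -0.904] [0.154 0.597 0.306]
```

View pics/crop.png

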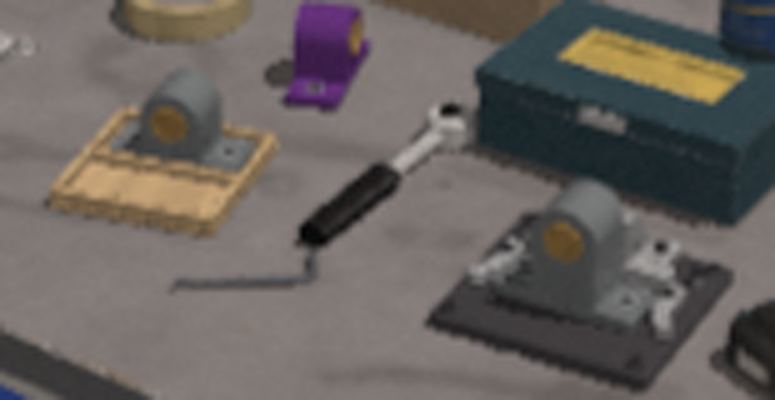

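Crop: the grey low block is in the tray's far pocket, with its bore at (170,125), and the near pocket is empty. The tall block is on the fixture with the fence behind it. The purple look-alike is at (330,50) and stays where it is.

```bash
python3 - <<'E'
from h import *
s=sense();Rt=cv2.Rodrigues(np.array(s["tool_rot"]))[0]
c=imaging.get_calibration("wrist");R=cv2.Rodrigues(np.array(c["rvec"],float))[0];t=np.array(c["tvec"]).ravel()
C=-R.T@t
print("tool axes\n",Rt.round(3),"\ncam in tool",(Rt.T@(C-s["tcp_pos"])).round(3),"\ncam axes in tool\n",(Rt.T@R.T).round(3),np.array(c["mtx"]).round(0))
E
```

```text
tool axes
 [[-0.963  0.269 -0.001]
 [ 0.269  0.963 -0.001]
 [ 0.    -0.001 -1.   ]] 
cam in tool [ 0.085 -0.    -0.128] 
cam axes in tool
 [[-0.001 -0.944 -0.329]
 [ 1.    -0.001 -0.   ]
 [-0.    -0.329  0.944]] [[343.   0. 278.]
 [  0. 343. 213.]
 [  0.   0.   1.]]
```

servo_tool(
  moves=[
    [-1, -0.13, -0.092, 0, 0],
    [-1, -0.13, -0.092, 0, 0],
    [-1, -0.13, -0.092, 0, 0],
    [-1, -0.13, -0.092, 0, 0],
    [-1, -0.13, -0.092, 0, 0],
    [-1, -0.13, -0.092, 0, 0],
    [-1, -0.13, -0.092, 0, 0],
    [-1, -0.13, -0.092, 0, 0],
  ],
)

```text
t: 0.95
tcp_pos: [0.3899, 0.2312, 0.2453]
tool_rot: [-0.427, -3.112, -0.0]
contact_force: [1.1, 0.8, -0.1]
opening: 0.0852
finger_force: 0.0
```

servo_tool(
  moves=[
    [-1, -0.13, -0.092, 0, 0],
    [-1, -0.13, -0.092, 0, 0],
    [-1, -0.13, -0.092, 0, 0],
    [-1, 0, 0, 0, 0],
    [-1, 0, 0, 0, 0],
  ],
)

```text
t: 1.45
tcp_pos: [0.4796, 0.1211, 0.2449]
tool_rot: [-0.43, -3.111, -0.0]
contact_force: [-0.3, 0.4, 0.6]
opening: 0.0856
finger_force: 0.0
```

```bash
python3 - <<'E'
from h import *
s=sense();p,d,c=cam("wrist");np.savez("/tmp/w1",p=p,d=d,**{k:np.array(v,float) for k,v in c.items()});save("w1",p)
print(s["t"],s["tcp_pos"],s["tool_rot"])
E
```

```text
1.45 [0.47961467 0.12106998 0.24485372] [-4.30031002e-01 -3.11079460e+00 -4.52015819e-05]
```

View pics/w1.png

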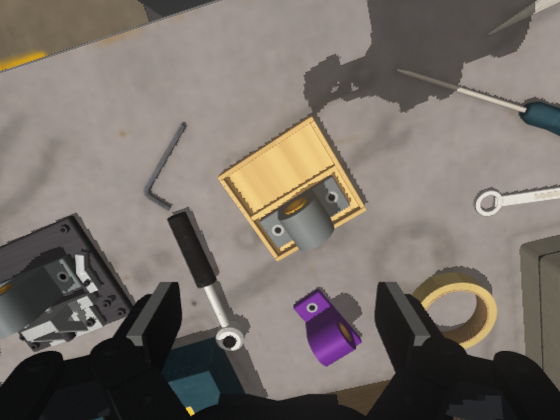

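The wrist view shows the tray with corners at about (220,180), (312,117), (365,210) and (278,258). The low block's holes are at (278,231) and (332,197), the purple look-alike is at (327,325), the ratchet at (205,270) and the fixture at (60,290).

```bash
cat >> h.py <<'E'
def ray(c,uv,z):
    K=np.array(c["mtx"]);R=cv2.Rodrigues(np.array(c["rvec"],float))[0];t=np.array(c["tvec"],float).ravel()
    uv=np.atleast_2d(np.array(uv,float));D=np.c_[(uv[:,0]-K[0,2])/K[0,0],(uv[:,1]-K[1,2])/K[1,1],np.ones(len(uv))]@R
    C=-R.T@t;return C+D*((z-C[2])/D[:,2])[:,None]
def rect(c,mask,z):
    v,u=np.nonzero(mask);X=ray(c,np.c_[u,v],z)[:,:2]*1000
    (cx,cy),(a,b),th=cv2.minAreaRect(X.astype(np.float32))
    return np.round([cx,cy,a,b,th],1)
def biggest(m):
    n,l,st,_=cv2.connectedComponentsWithStats(m.astype(np.uint8));i=1+np.argmax(st[1:,4]);return l==i
def tool(s,dw):  # world delta (m) -> tool units
    Rt=cv2.Rodrigues(np.array(s["tool_rot"]))[0];return (Rt.T@np.array(dw)/0.3).round(4)
E
python3 - <<'E'
from h import *
z=dict(np.load("/tmp/w1.npz"));p=z["p"];W=world(z,z["d"])
hsv=cv2.cvtColor(p,cv2.COLOR_RGB2HSV)
roi=np.zeros(p.shape[:2],bool);roi[105:270,205:380]=1
wood=roi&(hsv[...,1]>70)&(hsv[...,0]>8)&(hsv[...,0]<32)
wood=biggest(wood)
top=wood&(abs(W[...,2]-.015)<.004)
print("wood z pct",np.nanpercentile(W[wood][:,2],[5,25,50,75,95]).round(4))
print("table z",np.nanmedian(W[100:160,220:260,2]))
print("tray all@15",rect(z,wood,.015),"top",rect(z,top,.015))
hull=cv2.fillConvexPoly(np.zeros(p.shape[:2],np.uint8),cv2.convexHull(np.argwhere(wood)[:,::-1].astype(np.int32)),1)>0
grey=hull&(hsv[...,1]<50)
foot=grey&(abs(W[...,2]-.015)<.005)
foot=cv2.morphologyEx(foot.astype(np.uint8),cv2.MORPH_OPEN,np.ones((3,3)))>0
print("foot",foot.sum(),rect(z,foot,.015),np.nanmedian(W[foot][:,2]))
hs=roi&(hsv[...,1]<50)&(W[...,2]>.03);hs=biggest(hs);print("housing",hs.sum(),W[hs].min(0).round(4),W[hs].max(0).round(4))
for u,v in((278,231),(332,197)):print(ray(z,(u,v),.015).round(4))
vis=p.copy();vis[top]=[255,0,0];vis[foot]=[0,255,0];vis[hs]=[0,0,255];save("v1",cv2.resize(vis[100:275,195:385],None,fx=3,fy=3,interpolation=0))
E
```

```text
wood z pct [0.0028 0.0038 0.0045 0.0121 0.0144]
table z -0.0013396057794327972
tray all@15 [498.8 131.9 120.3 118.4  16.8] top [499.5 131.5 118.6 117.2  16.8]
foot 1384 [524.  137.5  40.   94.6  17.4] 0.014046602523804845
housing 1790 [0.4997 0.1104 0.0301] [0.5497 0.1641 0.0636]
[[0.5371 0.1048 0.015 ]]
[[0.5148 0.172  0.015 ]]
```

View pics/v1.png

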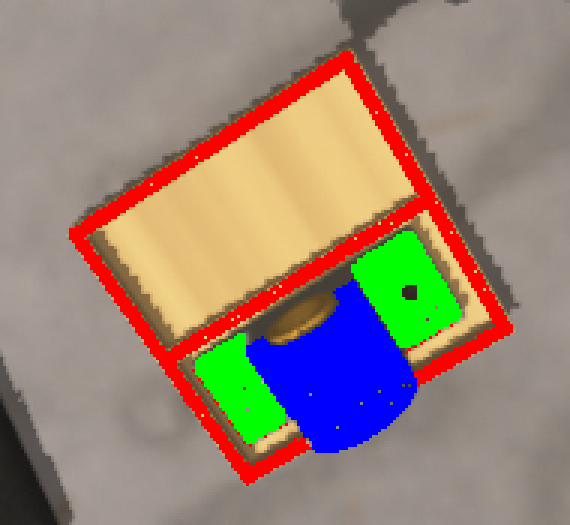

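The overlay is clean: red is the rim, green the foot, blue the housing. The tray centre is (0.4995, 0.1315) with yaw 16.8°, and sizes match (119x118, foot 40x95). Next I'll look at the fixture.

servo_tool(
  moves=[
    [-1, -0.044, -0.141, 0, 0],
    [-1, -0.044, -0.141, 0, 0],
    [-1, -0.044, -0.141, 0, 0],
    [-1, -0.044, -0.141, 0, 0],
    [-1, -0.044, -0.141, 0, 0],
    [-1, -0.044, -0.141, 0, 0],
    [-1, -0.044, -0.141, 0, 0],
    [-1, 0, 0, 0, 0],
  ],
)

```text
t: 2.3
tcp_pos: [0.4887, -0.1912, 0.2451]
tool_rot: [0.431, 3.112, -0.001]
contact_force: [0.9, 1.0, -0.3]
opening: 0.0854
finger_force: 0.0
```

servo_tool(
  moves=[
    [-1, 0, 0, 0, 0],
  ],
)

```text
t: 2.4
tcp_pos: [0.4886, -0.1875, 0.2452]
tool_rot: [-0.427, -3.112, -0.001]
contact_force: [-0.9, 0.8, -1.6]
opening: 0.085
finger_force: 0.0
```

```bash
python3 - <<'E'
from h import *
s=sense();p,d,c=cam("wrist");np.savez("/tmp/w2",p=p,d=d,**{k:np.array(v,float) for k,v in c.items()});save("w2",p)
print(s["t"],s["tcp_pos"],s["tool_rot"])
E
```

```text
2.4 [ 0.48859597 -0.1874886   0.24521727] [-4.26738179e-01 -3.11200846e+00 -9.65038593e-04]
```

View pics/w2.png

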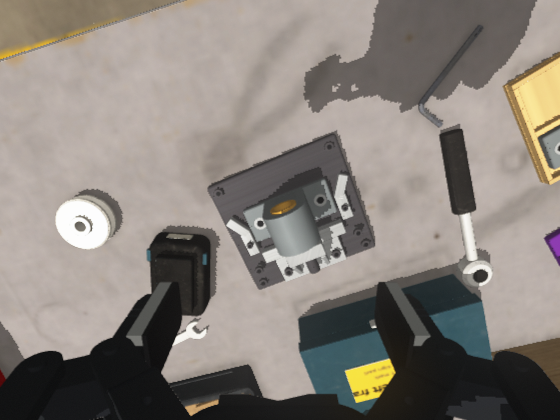

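Fixture view: the plate corners are at (209,186), (335,133), (374,245) and (262,290). The tall block's holes are at (260,224) and (320,200), and the bright guides and fence run along the far side. The blue-green case is at (390,330), the battery pack at (182,270) and the ratchet at (460,200).

```bash
python3 - <<'E'
from h import *
z=dict(np.load("/tmp/w2.npz"));p=z["p"];W=world(z,z["d"]);hsv=cv2.cvtColor(p,cv2.COLOR_RGB2HSV)
pm=biggest((hsv[...,2]<115)&(np.arange(560)[None]>203)&(np.arange(560)[None]<380)&(np.arange(420)[:,None]>125)&(np.arange(420)[:,None]<296)&(abs(W[...,2]-.012)<.006))
print("plate",rect(z,pm,.012),np.nanmedian(W[pm][:,2]))
co=np.array([(209,186),(335,133),(374,245),(262,290)]);C=ray(z,co,.012);print(C.round(4),C.mean(0))
for a,b in((0,1),(1,2),(2,3),(3,0)):print(np.linalg.norm(C[a]-C[b]).round(4),np.degrees(np.arctan2(*(C[b]-C[a])[1::-1])).round(1))
hol=ray(z,[(260,224),(320,200)],.022);print("holes",hol.round(4),hol.mean(0).round(4))
r=rect(z,pm,.012);print(W[185:245,262:325,2].max())
foot=(np.arange(560)[None]>240)&(np.arange(560)[None]<335)&(np.arange(420)[:,None]>175)&(np.arange(420)[:,None]<245)&(abs(W[...,2]-.021)<.0035)&(hsv[...,2]<150)
foot=cv2.morphologyEx(foot.astype(np.uint8),cv2.MORPH_OPEN,np.ones((3,3)))>0
print("foot",foot.sum(),rect(z,foot,.022))
hs=biggest((W[...,2]>.035)&(np.arange(560)[None]>240)&(np.arange(560)[None]<335)&(np.arange(420)[:,None]>175)&(np.arange(420)[:,None]<270))
vis=p.copy();vis[pm]=[255,0,0];vis[foot]=[0,255,0];vis[hs]=[0,0,255];save("v2",cv2.resize(vis[120:300,195:385],None,fx=4,fy=3,interpolation=0)[:, :800])
E
```

```text
plate [ 536.1 -183.1  138.9  147.7    7.4] 0.011089616063980713
[[ 0.4768 -0.2617  0.012 ]
 [ 0.4588 -0.118   0.012 ]
 [ 0.5942 -0.1023  0.012 ]
 [ 0.6163 -0.2432  0.012 ]] [ 0.53652868 -0.18130232  0.012     ]
0.1448 97.2
0.1364 6.6
0.1427 -81.1
0.1407 -172.5
holes [[ 0.5304 -0.2196  0.022 ]
 [ 0.5215 -0.15    0.022 ]] [ 0.526  -0.1848  0.022 ]
nan
foot 945 [ 525.2 -169.8   85.8   67.5   57.4]
```

View pics/v2.png

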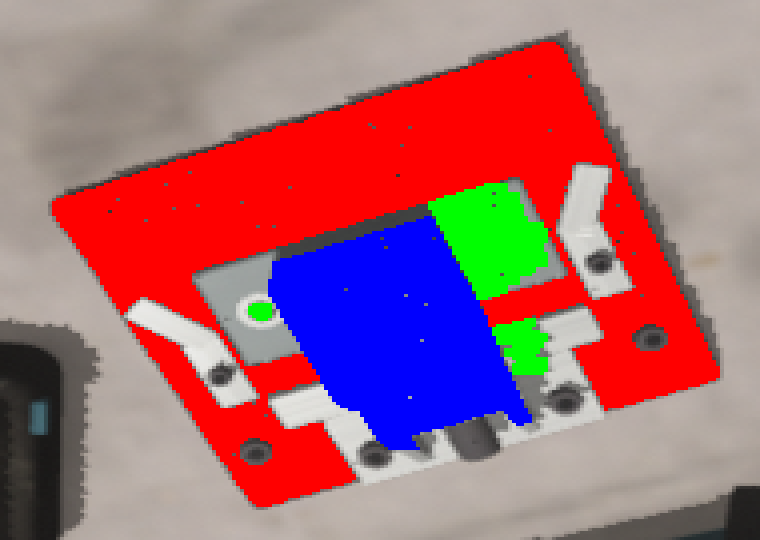

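servo_tool(
  moves=[
    [-1, 0, 0, 0.1, -0.085],
    [-1, 0, 0, 0.1, -0.085],
    [-1, 0, 0, 0.1, -0.085],
    [-1, -0.125, -0.007, 0.09, 0],
    [-1, 0, 0, 0, 0],
    [-1, 0, 0, 0, 0],
  ],
)

```text
t: 3.05
tcp_pos: [0.5264, -0.1837, 0.1281]
tool_rot: [0.205, -3.134, -0.001]
contact_force: [-0.4, -0.4, -0.5]
opening: 0.0855
finger_force: 0.0
```

```bash
python3 - <<'E'
from h import *
s=sense();p,d,c=cam("wrist");np.savez("/tmp/w3",p=p,d=d,**{k:np.array(v,float) for k,v in c.items()});save("w3",p)
Rt=cv2.Rodrigues(np.array(s["tool_rot"]))[0]
print(s["t"],s["tcp_pos"].round(4),np.degrees(np.arctan2(-Rt[0,1],Rt[1,1])).round(2))
W=world(c,d);Rf=np.array([[.992,.129],[-.129,.992]])
L=(W[...,:2]-[.536,-.183])@Rf.T*1000
# housing sides in fixture y at heights
for h0 in(.04,.05,.06):
    m=(abs(W[...,2]-h0)<.004)&(abs(L[...,0]+10)<25)&(abs(L[...,1])<30);print(h0,m.sum(),np.percentile(L[m],[1,50,99],axis=0).round(1).tolist() if m.sum() else '')
m=(abs(W[...,2]-.022)<.003)&(abs(L[...,0]+10)<35)&(abs(L[...,1])<49)&(L[...,0]<12);print("foot",np.percentile(L[m],[1,50,99],axis=0).round(1).tolist())
E
```

```text
3.05 [ 0.5264 -0.1837  0.1281] 7.49
0.04 226 [[-30.9, -21.7], [-30.4, 0.8], [-29.9, 21.2]]
0.05 140 [[-32.8, -22.1], [-30.5, -4.5], [-29.9, 21.3]]
0.06 364 [[-33.2, -21.6], [-30.7, -0.5], [-27.3, 21.0]]
foot [[-30.6, -47.8], [-13.9, -2.4], [8.3, 46.5]]
```

View pics/w3.png

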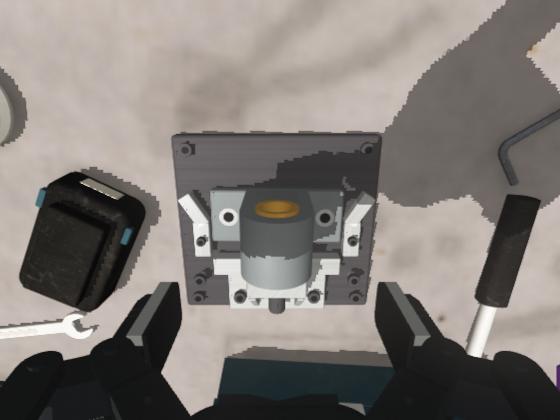

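The block is square under the gripper: holes at (228,217) and (325,217), housing centred at (277,235). Going down to grip.

servo_tool(
  moves=[
    [-1, 0, -0.003, 0.135, 0],
    [-1, 0, 0, 0.09, 0],
    [-1, 0, 0, 0.048, 0],
    [1, 0, 0, 0, 0],
    [1, 0, 0, 0, 0],
    [1, 0, 0, 0, 0],
    [1, 0, 0, 0, 0],
    [1, 0, 0, 0, 0],
  ],
  squeeze=60,
)

```text
t: 3.9
tcp_pos: [0.5269, -0.1865, 0.0483]
tool_rot: [-0.201, 3.133, -0.002]
contact_force: [-0.4, 2.1, 7.9]
opening: 0.0434
finger_force: 63.1
```

servo_tool(
  moves=[
    [1, 0, 0, -0.04, 0],
    [1, 0, 0, -0.11, 0],
    [1, 0, 0, -0.11, 0],
    [1, 0, 0, -0.11, 0],
    [1, 0, 0, 0, 0],
  ],
)

```text
t: 4.4
tcp_pos: [0.5277, -0.1874, 0.1626]
tool_rot: [-0.2, 3.128, -0.008]
contact_force: [0.7, -0.8, -3.6]
opening: 0.0434
finger_force: 62.7
```

servo_tool(
  moves=[
    [1, 0.007, 0.15, 0, 0],
    [1, 0.007, 0.15, 0, 0],
    [1, 0.007, 0.15, 0, 0],
    [1, 0.007, 0.15, 0, 0],
    [1, 0.007, 0.15, 0, 0],
    [1, 0.007, 0.15, 0, 0],
    [1, 0.006, 0.148, 0, 0],
    [1, 0, 0, 0, -0.052],
  ],
)

```text
t: 5.2
tcp_pos: [0.4697, 0.1277, 0.1569]
tool_rot: [0.338, -3.121, -0.002]
contact_force: [0.5, -0.9, -3.3]
opening: 0.0434
finger_force: 63.5
```

servo_tool(
  moves=[
    [1, 0, 0, 0, -0.052],
    [1, 0, 0, 0, 0],
    [1, 0, 0, 0, 0],
  ],
)

```text
t: 5.5
tcp_pos: [0.4716, 0.1233, 0.1571]
tool_rot: [0.452, -3.108, -0.0]
contact_force: [-0.3, 0.1, -3.9]
opening: 0.0435
finger_force: 63.5
```

```bash
cat >> h.py <<'E'
def where(): 
    s=sense();Rt=cv2.Rodrigues(np.array(s["tool_rot"]))[0]
    print(round(s["t"],2),np.round(s["tcp_pos"],4),"yaw",np.degrees(np.arctan2(-Rt[0,1],Rt[1,1])).round(2),"F",np.round(s["contact_force"],1),"open",round(s["opening"],4),"ff",round(s["finger_force"],1));return s
E
python3 - <<'E'
from h import *
s=where();print("to pocket",tool(s,np.array([.4722,.1233,s["tcp_pos"][2]])-s["tcp_pos"]))
p,d,c=cam("wrist");save("w4",p);W=world(c,d)
a=np.radians(16.8);Rf=np.array([[np.cos(a),np.sin(a)],[-np.sin(a),np.cos(a)]])
L=(W[...,:2]-[.4995,.1315])@Rf.T*1000
L2=(W[...,:2]-s["tcp_pos"][:2])@Rf.T*1000
m=(W[...,2]>.11)&(W[...,2]<.15)&(abs(L2[...,0])<40)&(abs(L2[...,1])<60)
print(m.sum(),np.percentile(np.c_[L2[m],W[m][:,2]*1000],[1,50,99],axis=0).round(1))
E
```

```text
5.5 [0.4716 0.1233 0.1571] yaw 16.54 F [-0.3  0.1 -3.9] open 0.0435 ff 63.5
to pocket [-0.0019 -0.0005 -0.    ]
6933 [[-21.2 -47.  122.1]
 [-17.5   0.8 129.9]
 [ 12.4  47.1 149.4]]
```

View pics/w4.png

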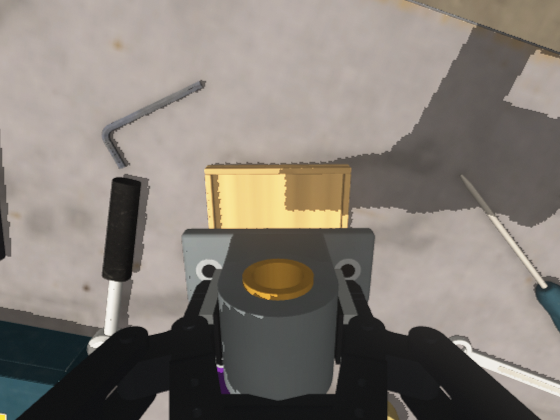

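The tall block is held square over the empty pocket (pocket edges (205,170) to (350,170), parallel to the foot). Lowering it.

servo_tool(
  moves=[
    [1, -0.002, 0, 0.12, -0.003],
    [1, 0, 0, 0.12, 0],
    [1, 0, 0, 0.09, 0],
    [1, 0, 0, 0.025, 0],
    [1, 0, 0, 0.01, 0],
    [1, 0, 0, 0.005, 0],
    [1, 0, 0, 0.005, 0],
    [1, 0, 0, 0, 0],
  ],
)

```text
t: 6.35
tcp_pos: [0.4729, 0.1236, 0.0457]
tool_rot: [-0.463, 3.106, -0.0]
contact_force: [0.0, 0.3, -3.9]
opening: 0.0432
finger_force: 63.4
```

servo_tool(
  moves=[
    [1, 0, 0, 0.006, 0],
    [1, 0, 0, 0.005, 0],
    [1, 0, 0, 0, 0],
  ],
)

```text
t: 6.65
tcp_pos: [0.4725, 0.1236, 0.0416]
tool_rot: [0.463, -3.107, -0.0]
contact_force: [-0.4, -0.5, -3.9]
opening: 0.0431
finger_force: 63.4
```

servo_tool(
  moves=[
    [1, 0, 0, 0.004, 0],
    [1, 0, 0, 0.004, 0],
    [1, 0, 0, 0, 0],
  ],
)

```text
t: 6.95
tcp_pos: [0.4725, 0.1237, 0.0413]
tool_rot: [-0.463, 3.106, -0.001]
contact_force: [-8.5, -1.3, 22.8]
opening: 0.0432
finger_force: 67.0
```

servo_tool(
  moves=[
    [1, 0, 0, -0.006, 0],
    [1, 0, 0, 0, 0],
    [-1, 0, 0, 0, 0],
    [-1, 0, 0, 0, 0],
    [-1, 0, 0, 0, 0],
    [-1, 0, 0, 0, 0],
    [-1, 0, 0, -0.1, 0],
    [-1, 0, 0, -0.15, 0],
  ],
)

```text
t: 7.75
tcp_pos: [0.4714, 0.1235, 0.1152]
tool_rot: [0.462, -3.102, -0.001]
contact_force: [1.1, 0.6, -0.1]
opening: 0.0852
finger_force: 0.0
```

servo_tool(
  moves=[
    [-1, 0, 0, -0.15, 0],
    [-1, 0.1, 0, -0.05, 0],
    [-1, 0, 0, 0, 0],
    [-1, 0, 0, 0, 0],
  ],
)

```text
t: 8.15
tcp_pos: [0.4438, 0.1149, 0.1761]
tool_rot: [-0.462, 3.107, -0.0]
contact_force: [0.2, 0.1, 0.1]
opening: 0.0853
finger_force: 0.0
```

```bash
python3 - <<'E'
from h import *
s=where();p,d,c=cam("wrist");np.savez("/tmp/w5",p=p,d=d,**{k:np.array(v,float) for k,v in c.items()});save("w5",p)
W=world(c,d);a=np.radians(16.8);Rf=np.array([[np.cos(a),np.sin(a)],[-np.sin(a),np.cos(a)]])
L=(W[...,:2]-[.4995,.1315])@Rf.T*1000
hsv=cv2.cvtColor(p,cv2.COLOR_RGB2HSV)
for nm,x0,h in(("tall",-28.5,81),("low",28.5,63)):
    g=(abs(L[...,0]-x0)<26)&(abs(L[...,1])<54)&(hsv[...,1]<50)
    f=g&(abs(W[...,2]-.015)<.003);f=cv2.morphologyEx(f.astype(np.uint8),cv2.MORPH_OPEN,np.ones((3,3)))>0
    print(nm,"foot",f.sum(),np.percentile(np.c_[L[f],W[f][:,2]*1000],[1,50,99],axis=0).round(1).tolist(),rect(c,f,.015))
    t=g&(W[...,2]>.03);print(" hous",np.percentile(np.c_[L[t],W[t][:,2]*1000],[1,50,99.5],axis=0).round(1).tolist())
E
```

```text
8.15 [0.4438 0.1149 0.1761] yaw 16.93 F [0.2 0.1 0.1] open 0.0853 ff 0.0
tall foot 1921 [[-48.3, -46.5, 12.4], [-31.3, 22.7, 14.0], [-10.6, 47.2, 15.7]] [470.3 122.9  38.7  94.5  16.9]
 hous [[-54.3, -52.4, 32.4], [-42.5, -0.3, 78.3], [-9.1, 53.1, 226.5]]
low foot 1647 [[7.1, -48.7, 12.4], [25.6, -27.1, 14.1], [44.8, 45.2, 15.6]] [523.9 137.   38.3  94.5  17.6]
 hous [[6.2, -22.5, 44.0], [23.4, -1.9, 59.1], [46.4, 19.5, 63.0]]
```

View pics/w5.png

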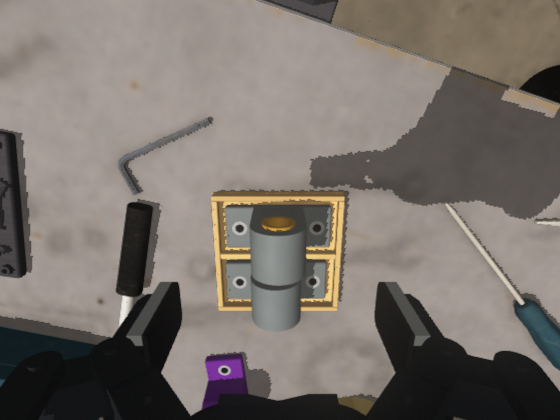

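The tray view shows both blocks standing flat: tall in the near pocket with holes at (239,228) and (317,228), low in the far pocket at (240,283) and (312,283). The tall block's foot measures at z≈14–15 mm and sits inside its pocket. Next I'll grip the low block at (0.524, 0.137).

servo_tool(
  moves=[
    [-1, -0.139, -0.004, 0, -0.007],
    [-1, -0.138, -0.003, 0, 0],
    [-1, 0, 0, 0, 0],
    [-1, 0, 0, 0.15, 0],
    [-1, 0, 0, 0.15, 0],
    [-1, 0, 0, 0.1, 0],
    [-1, 0, 0, 0, 0],
  ],
)

```text
t: 8.9
tcp_pos: [0.5214, 0.1374, 0.0516]
tool_rot: [0.479, -3.095, -0.002]
contact_force: [-0.1, 0.4, 0.4]
opening: 0.0854
finger_force: 0.0
```

servo_tool(
  moves=[
    [-1, -0.004, 0, 0.04, 0],
    [-1, 0, 0, 0.019, 0],
    [1, 0, 0, 0, 0],
    [1, 0, 0, 0, 0],
    [1, 0, 0, 0, 0],
    [1, 0, 0, 0, 0],
    [1, 0, 0, 0, 0],
    [1, 0, 0, 0, 0],
  ],
  squeeze=70,
)

```text
t: 9.7
tcp_pos: [0.5256, 0.1379, 0.0394]
tool_rot: [-0.48, 3.103, -0.001]
contact_force: [-0.9, 0.8, 4.7]
opening: 0.0426
finger_force: 73.4
```

servo_tool(
  moves=[
    [1, 0, 0, 0, 0],
    [1, 0, 0, 0, 0],
  ],
)

```text
t: 9.9
tcp_pos: [0.5255, 0.1379, 0.0395]
tool_rot: [-0.48, 3.103, -0.0]
contact_force: [-0.8, -0.6, 5.8]
opening: 0.0422
finger_force: 73.4
```

servo_tool(
  moves=[
    [-1, 0, 0, 0, 0],
    [-1, 0, 0, 0, 0],
    [-1, 0, 0, 0, 0],
    [-1, 0, 0, 0.01, 0],
    [-1, 0, 0, 0.01, 0],
    [-1, 0, 0, 0, 0],
    [-1, 0, 0, 0, 0],
  ],
)

```text
t: 10.6
tcp_pos: [0.5249, 0.1379, 0.0321]
tool_rot: [0.48, -3.104, -0.0]
contact_force: [-0.1, -0.1, -0.3]
opening: 0.0852
finger_force: 0.0
```

servo_tool(
  moves=[
    [1, 0, 0, 0, 0],
    [1, 0, 0, 0, 0],
    [1, 0, 0, 0, 0],
    [1, 0, 0, 0, 0],
    [1, 0, 0, 0, 0],
    [1, 0, 0, 0, 0],
    [1, 0, 0, 0, 0],
  ],
  squeeze=70,
)

```text
t: 11.3
tcp_pos: [0.5252, 0.1379, 0.0327]
tool_rot: [-0.48, 3.104, -0.0]
contact_force: [-0.9, -1.0, 5.2]
opening: 0.0427
finger_force: 73.2
```

servo_tool(
  moves=[
    [1, 0, 0, 0, 0],
  ],
)

```text
t: 11.4
tcp_pos: [0.5252, 0.1379, 0.0327]
tool_rot: [-0.48, 3.104, -0.0]
contact_force: [0.9, -0.3, 5.7]
opening: 0.0426
finger_force: 73.2
```

servo_tool(
  moves=[
    [1, 0, 0, -0.03, 0],
    [1, 0, 0, -0.12, 0],
    [1, 0, 0, -0.12, 0],
    [1, 0, 0, -0.12, 0],
    [1, 0, 0, 0, 0],
  ],
)

```text
t: 11.9
tcp_pos: [0.5265, 0.1381, 0.1538]
tool_rot: [-0.479, 3.097, -0.001]
contact_force: [-0.0, 0.4, -2.9]
opening: 0.0425
finger_force: 72.8
```

servo_tool(
  moves=[
    [1, 0.057, -0.144, 0, 0],
    [1, 0.057, -0.144, 0, 0],
    [1, 0.057, -0.144, 0, 0],
    [1, 0.057, -0.144, 0, 0],
    [1, 0.057, -0.144, 0, 0],
    [1, 0.057, -0.144, 0, 0],
    [1, 0.057, -0.146, 0, 0],
    [1, 0, 0, 0, 0.057],
  ],
)

```text
t: 12.7
tcp_pos: [0.5015, -0.192, 0.148]
tool_rot: [0.331, -3.123, 0.001]
contact_force: [0.0, 1.3, -3.5]
opening: 0.0429
finger_force: 73.0
```

servo_tool(
  moves=[
    [1, 0, 0, 0, 0.056],
    [1, 0, 0, 0, 0],
    [1, 0, 0, 0, 0],
    [1, 0, 0, 0, 0],
  ],
)

```text
t: 13.1
tcp_pos: [0.5022, -0.1867, 0.149]
tool_rot: [0.207, -3.134, -0.001]
contact_force: [-0.5, 0.1, -3.1]
opening: 0.0425
finger_force: 73.0
```

```bash
python3 - <<'E'
from h import *
s=where();p,d,c=cam("wrist");np.savez("/tmp/w6",p=p,d=d,**{k:np.array(v,float) for k,v in c.items()});save("w6",p)
W=world(c,d);a=np.radians(7.4);Rf=np.array([[np.cos(a),np.sin(a)],[-np.sin(a),np.cos(a)]])
hsv=cv2.cvtColor(p,cv2.COLOR_RGB2HSV)
L2=(W[...,:2]-s["tcp_pos"][:2])@Rf.T*1000;zz=s["tcp_pos"][2]
f=biggest((abs(W[...,2]-(zz-.018))<.004)&(abs(L2[...,0])<40)&(abs(L2[...,1])<60)&(hsv[...,1]<60))
zf=np.nanmedian(W[f][:,2])
print("held foot rel TCP",f.sum(),zf,np.percentile(L2[f],[1,50,99],axis=0).round(1).tolist())
# near edge line of foot / face
m=(W[...,2]>zz-.02)&(W[...,2]<zz+.01)&(L2[...,0]<-15)&(L2[...,0]>-30)&(abs(L2[...,1])<47)
e=[];
for y in range(-44,45,4):
    q=m&(abs(L2[...,1]-y)<2)
    if q.sum()>5:e.append((y,np.percentile(L2[q][:,0],3),q.sum()))
e=np.array(e);print(e.round(1).tolist());print("slope deg",np.degrees(np.polyfit(e[:,0],e[:,1],1)[0]))
# plate
L=(W[...,:2]-[.536,-.183])@Rf.T*1000
pl=(abs(W[...,2]-.012)<.004)&(abs(L[...,0])<80)&(abs(L[...,1])<85)&(hsv[...,2]<130)
print("plate vis",np.percentile(L[pl],[.5,50,99.5],axis=0).round(1).tolist(),np.median(W[pl][:,2]))
for side in(-1,1):
    y=[]
    for x in range(-64,-36,4):
        q=pl&(abs(L[...,0]-x)<2)&(L[...,1]*side>50)
        if q.sum()>5:y.append((x,(L[q][:,1]*side).max().round(1)))
    print(side,y)
g=(abs(W[...,2]-.021)<.004)&(abs(L[...,0]+10)<40)&(abs(abs(L[...,1])-55)<12)&(hsv[...,2]>150)
for sgn in(-1,1):
    q=g&(L[...,1]*sgn>0);print("guide",sgn,q.sum(),np.percentile(L[q],[2,50,98],axis=0).round(1).tolist() if q.sum() else "")
E
```

```text
13.1 [ 0.5022 -0.1867  0.149 ] yaw 7.54 F [-0.5  0.1 -3.1] open 0.0425 ff 73.0
held foot rel TCP 4824 0.13018640661286535 [[-19.8, -47.3], [-12.0, -0.4], [14.5, 47.0]]
[[-44.0, -19.4, 74.0], [-40.0, -19.3, 75.0], [-36.0, -19.4, 77.0], [-32.0, -19.5, 70.0], [-28.0, -19.2, 78.0], [-24.0, -19.5, 62.0], [-20.0, -20.0, 288.0], [-16.0, -20.1, 292.0], [-12.0, -22.3, 233.0], [-8.0, -22.1, 283.0], [-4.0, -22.2, 263.0], [0.0, -22.1, 238.0], [4.0, -22.1, 257.0], [8.0, -22.2, 277.0], [12.0, -22.2, 243.0], [16.0, -20.1, 292.0], [20.0, -20.1, 281.0], [24.0, -19.7, 74.0], [28.0, -19.4, 80.0], [32.0, -19.5, 82.0], [36.0, -19.4, 77.0], [40.0, -19.5, 77.0], [44.0, -19.8, 83.0]]
slope deg -0.11503769420940142
plate vis [[-68.1, -73.6], [-40.2, -0.7], [-6.0, 72.9]] 0.011009716396287946
-1 [(-64, np.float64(74.4)), (-60, np.float64(74.2)), (-56, np.float64(74.5)), (-52, np.float64(74.1)), (-48, np.float64(74.7)), (-44, np.float64(74.2)), (-40, np.float64(74.3))]
1 [(-64, np.float64(73.5)), (-60, np.float64(74.1)), (-56, np.float64(73.3)), (-52, np.float64(74.0)), (-48, np.float64(74.1)), (-44, np.float64(73.8)), (-40, np.float64(74.1))]
guide -1 233 [[-26.7, -66.7], [-16.6, -61.9], [-9.6, -54.1]]
guide 1 255 [[-26.9, 52.9], [-17.2, 60.9], [-9.9, 66.6]]
```

servo_tool(
  moves=[
    [1, 0.003, -0.002, 0.12, 0],
    [1, 0, 0, 0.12, 0],
    [1, 0, 0, 0.08, 0],
    [1, 0, 0, 0.03, 0],
    [1, 0, 0, 0, 0],
    [1, 0, 0, 0, 0],
    [1, 0, 0, 0, 0],
  ],
)

```text
t: 13.85
tcp_pos: [0.5022, -0.1882, 0.0457]
tool_rot: [-0.203, 3.133, -0.003]
contact_force: [-0.1, -0.8, -3.1]
opening: 0.0428
finger_force: 72.9
```

servo_tool(
  moves=[
    [1, 0, 0, 0.008, 0],
    [1, 0, 0, 0, 0],
    [1, 0, 0, 0, 0],
  ],
)

```text
t: 14.15
tcp_pos: [0.5016, -0.1879, 0.0422]
tool_rot: [-0.203, 3.135, -0.0]
contact_force: [-1.0, -0.7, -2.7]
opening: 0.0428
finger_force: 72.9
```

servo_tool(
  moves=[
    [1, 0, 0, 0.004, 0],
    [1, 0, 0, 0, 0],
    [1, 0, 0, 0, 0],
  ],
)

```text
t: 14.45
tcp_pos: [0.5015, -0.1878, 0.0407]
tool_rot: [0.203, -3.135, -0.0]
contact_force: [0.5, -0.1, -2.4]
opening: 0.0428
finger_force: 72.9
```

servo_tool(
  moves=[
    [1, 0, 0, 0.003, 0],
    [1, 0, 0, 0, 0],
    [1, 0, 0, 0, 0],
  ],
)

```text
t: 14.75
tcp_pos: [0.5015, -0.1878, 0.0398]
tool_rot: [0.203, -3.135, -0.0]
contact_force: [-0.4, -0.3, -3.4]
opening: 0.0426
finger_force: 73.1
```

servo_tool(
  moves=[
    [1, 0, 0, 0.002, 0],
    [1, 0, 0, 0, 0],
    [1, 0, 0, 0, 0],
  ],
)

```text
t: 15.05
tcp_pos: [0.5017, -0.1879, 0.0397]
tool_rot: [-0.203, 3.135, -0.001]
contact_force: [-1.7, 2.3, 4.9]
opening: 0.043
finger_force: 73.9
```

servo_tool(
  moves=[
    [1, -0.01, 0, -0.001, 0],
    [1, -0.018, 0, 0, 0],
    [1, -0.018, 0, 0, 0],
    [1, -0.018, 0, 0, 0],
    [1, -0.01, 0, 0, 0],
    [1, 0, 0, 0, 0],
    [1, 0, 0, 0, 0],
  ],
)

```text
t: 15.75
tcp_pos: [0.5242, -0.185, 0.0397]
tool_rot: [-0.203, 3.134, -0.001]
contact_force: [1.4, -0.8, 3.9]
opening: 0.0426
finger_force: 73.9
```

servo_tool(
  moves=[
    [1, -0.01, 0, -0.001, 0],
    [1, -0.007, 0, 0, 0],
    [1, -0.003, 0, 0, 0],
    [1, 0, 0, 0, 0],
    [1, 0, 0, 0, 0],
  ],
)

```text
t: 16.25
tcp_pos: [0.5295, -0.1841, 0.0397]
tool_rot: [-0.203, 3.135, 0.0]
contact_force: [-0.3, -1.1, 0.8]
opening: 0.0431
finger_force: 73.7
```

servo_tool(
  moves=[
    [1, -0.005, 0, 0, 0],
    [1, -0.004, 0, 0, 0],
    [1, 0, 0, 0, 0],
    [1, 0, 0, 0, 0],
  ],
)

```text
t: 16.65
tcp_pos: [0.5315, -0.1838, 0.0397]
tool_rot: [0.203, -3.133, -0.0]
contact_force: [-4.3, -1.3, 4.2]
opening: 0.0426
finger_force: 73.9
```

servo_tool(
  moves=[
    [1, -0.005, 0, 0, 0],
    [1, -0.005, 0, 0, 0],
    [1, -0.004, 0, 0, 0],
    [1, 0, 0, 0, 0],
    [1, 0, 0, 0, 0],
  ],
)

```text
t: 17.15
tcp_pos: [0.5353, -0.1833, 0.0397]
tool_rot: [0.203, -3.132, -0.001]
contact_force: [-7.2, -1.1, 4.2]
opening: 0.0425
finger_force: 74.1
```

servo_tool(
  moves=[
    [1, -0.003, 0, 0, 0],
    [1, 0, 0, 0, 0],
    [1, 0, 0, 0, 0],
  ],
)

```text
t: 17.45
tcp_pos: [0.536, -0.1833, 0.0398]
tool_rot: [0.203, -3.132, -0.001]
contact_force: [-9.1, -1.8, 6.9]
opening: 0.0424
finger_force: 74.1
```

servo_tool(
  moves=[
    [1, -0.003, 0, -0.001, 0],
    [1, 0, 0, 0, 0],
    [1, 0, 0, 0, 0],
  ],
)

```text
t: 17.75
tcp_pos: [0.5367, -0.1831, 0.0398]
tool_rot: [0.203, -3.131, -0.001]
contact_force: [-9.2, -1.6, 4.3]
opening: 0.0428
finger_force: 73.9
```

servo_tool(
  moves=[
    [1, -0.002, 0, 0, 0],
    [1, 0, 0, 0, 0],
    [1, 0, 0, 0, 0],
  ],
)

```text
t: 18.05
tcp_pos: [0.5371, -0.1831, 0.0397]
tool_rot: [0.203, -3.131, -0.001]
contact_force: [-9.5, -2.3, 4.2]
opening: 0.0428
finger_force: 73.9
```

servo_tool(
  moves=[
    [1, -0.002, 0, 0, 0],
    [1, 0, 0, 0, 0],
    [1, 0, 0, 0, 0],
  ],
)

```text
t: 18.35
tcp_pos: [0.5372, -0.1831, 0.0398]
tool_rot: [0.203, -3.13, -0.001]
contact_force: [-12.8, -3.5, 5.2]
opening: 0.0426
finger_force: 74.1
```

servo_tool(
  moves=[
    [1, -0.001, 0, 0, 0],
    [1, 0, 0, 0, 0],
    [1, 0, 0, 0, 0],
  ],
)

```text
t: 18.65
tcp_pos: [0.5372, -0.1831, 0.0398]
tool_rot: [0.203, -3.129, -0.001]
contact_force: [-13.8, -4.2, 5.7]
opening: 0.0425
finger_force: 74.2
```

servo_tool(
  moves=[
    [1, -0.001, 0, 0, 0],
    [1, 0, 0, 0, 0],
    [1, 0, 0, 0, 0],
    [1, 0, 0, 0, 0],
    [1, 0, 0, 0, 0],
  ],
)

```text
t: 19.15
tcp_pos: [0.5372, -0.1831, 0.0398]
tool_rot: [0.203, -3.128, -0.001]
contact_force: [-15.9, -4.4, 6.6]
opening: 0.0425
finger_force: 74.3
```

```bash
python3 - <<'E'
from h import *
s=where();Rt=cv2.Rodrigues(np.array(s["tool_rot"]))[0];a=np.radians(7.4);F=np.array([[np.cos(a),np.sin(a)],[-np.sin(a),np.cos(a)]])
print("tool z in fixture",(F@Rt[:2,2]).round(4),"F fixture",(F@s["contact_force"][:2]).round(1),"torque",s["ft_torque"].round(2))
p,d,c=cam("wrist");save("w7",p);W=world(c,d);print("F",(F@sense()["contact_force"][:2]).round(1))
hsv=cv2.cvtColor(p,cv2.COLOR_RGB2HSV)
L=np.dstack([(W[...,:2]-[.536,-.183])@F.T,W[...,2]])*1000
for sg in(-1,1):
    f=(abs(L[...,2]-21)<5)&(abs(L[...,0]+8)<10)&(abs(L[...,1]*sg-34)<12)&(hsv[...,2]<190)
    A=np.c_[L[f][:,:2],np.ones(f.sum())];k=np.linalg.lstsq(A,L[f][:,2],rcond=None)[0];print("foot",sg,f.sum(),np.median(L[f],axis=0).round(1),"slopes deg",np.degrees(k[:2]).round(2))
pl=(abs(L[...,2]-12)<4)&(L[...,0]<-30)&(L[...,0]>-66)&(abs(L[...,1])<70)
A=np.c_[L[pl][:,:2],np.ones(pl.sum())];k=np.linalg.lstsq(A,L[pl][:,2],rcond=None)[0];print("plate",np.median(L[pl][:,2]).round(1),np.degrees(k[:2]).round(2))
m=(L[...,2]>17)&(L[...,2]<24)&(L[...,0]<-10)&(L[...,0]>-28)
e=np.array([(y,np.percentile(L[q][:,0],3)) for y in list(range(-44,-26,3))+list(range(27,45,3)) if (q:=m&(abs(L[...,1]-y)<1.5)).sum()>5])
print("near edge",e.round(1).tolist(),"square deg",np.degrees(np.polyfit(e[:,0],e[:,1],1)[0]).round(2))
E
```

```text
19.15 [ 0.5372 -0.1831  0.0398] yaw 7.44 F [-15.9  -4.4   6.6] open 0.0425 ff 74.3
tool z in fixture [-0.0066  0.0013] F fixture [-16.4  -2.3] torque [-0.96  2.24  0.04]
F [-16.1  -1.9]
foot -1 401 [-15.2 -28.3  21. ] slopes deg [3.87 1.65]
foot 1 1579 [-10.2  36.3  21.2] slopes deg [ 1.67 -0.02]
plate 11.0 [-0.62  0.  ]
near edge [[-44.0, -18.6], [-41.0, -18.7], [-38.0, -18.5], [-35.0, -18.7], [-32.0, -18.6], [-29.0, -18.5], [27.0, -18.4], [30.0, -18.5], [33.0, -18.7], [36.0, -18.5], [39.0, -18.5], [42.0, -18.7]] square deg 0.07
```

```bash
python3 - <<'E'
from h import *
p,d,c=cam("wrist");W=world(c,d);a=np.radians(7.4);F=np.array([[np.cos(a),np.sin(a)],[-np.sin(a),np.cos(a)]])
L=np.dstack([(W[...,:2]-[.5374,-.1829])@F.T,W[...,2]])*1000
for nm,ys in(("-",(-46,-41)),("+",(41,46)),("+in",(24,29)),("mid+",(24,46)),("mid-",(-46,-24))):
    o=[]
    for x in range(-18,20,3):
        q=(abs(L[...,0]-x)<1.5)&(L[...,1]>ys[0])&(L[...,1]<ys[1])&(abs(L[...,2]-20)<12)
        o.append((x,int(q.sum()),round(float(np.median(L[q][:,2])),1) if q.sum() else None))
    print(nm,o)
print([(x,np.median(L[(abs(L[...,0]-x)<2)&(abs(L[...,1])<45)&(abs(L[...,2]-12)<6)][:,2]).round(1)) for x in range(-66,-24,6)])
print(sense()["contact_force"].round(1))
E
```

```text
- [(-18, 90, 20.6), (-15, 63, 21.1), (-12, 62, 21.1), (-9, 59, 21.1), (-6, 63, 21.3), (-3, 52, 21.0), (0, 52, 21.1), (3, 53, 20.9), (6, 47, 21.1), (9, 36, 20.9), (12, 18, 20.8), (15, 6, 20.9), (18, 0, None)]
+ [(-18, 92, 20.6), (-15, 62, 21.2), (-12, 60, 21.1), (-9, 60, 21.2), (-6, 54, 21.2), (-3, 56, 21.2), (0, 56, 21.2), (3, 53, 21.2), (6, 55, 21.3), (9, 35, 20.9), (12, 26, 21.0), (15, 9, 21.2), (18, 1, 21.4)]
+in [(-18, 96, 20.5), (-15, 62, 21.2), (-12, 69, 21.2), (-9, 42, 21.2), (-6, 7, 21.0), (-3, 0, None), (0, 0, None), (3, 0, None), (6, 0, None), (9, 0, None), (12, 0, None), (15, 0, None), (18, 0, None)]
mid+ [(-18, 411, 20.6), (-15, 269, 21.2), (-12, 273, 21.2), (-9, 248, 21.2), (-6, 188, 21.2), (-3, 176, 21.3), (0, 106, 21.3), (3, 70, 21.2), (6, 55, 21.3), (9, 35, 20.9), (12, 26, 21.0), (15, 9, 21.2), (18, 1, 21.4)]
mid- [(-18, 402, 20.6), (-15, 279, 21.2), (-12, 271, 21.2), (-9, 233, 21.1), (-6, 192, 21.2), (-3, 165, 21.2), (0, 97, 21.2), (3, 65, 20.9), (6, 48, 21.1), (9, 36, 20.9), (12, 18, 20.8), (15, 6, 20.9), (18, 0, None)]
[(-66, np.float64(10.9)), (-60, np.float64(11.0)), (-54, np.float64(11.0)), (-48, np.float64(11.0)), (-42, np.float64(11.0)), (-36, np.float64(11.0)), (-30, np.float64(11.0))]
[-15.   -4.7   7.4]
```

The block is flat (foot 10.2 mm above the plate along its whole length), square to 0.07° and stopped on the fence. I'll check the push holds steady before handing in.

servo_tool(
  moves=[
    [1, 0, 0, 0, 0],
    [1, 0, 0, 0, 0],
    [1, 0, 0, 0, 0],
    [1, 0, 0, 0, 0],
    [1, 0, 0, 0, 0],
    [1, 0, 0, 0, 0],
  ],
)

```text
t: 19.85
tcp_pos: [0.5372, -0.183, 0.0398]
tool_rot: [0.203, -3.128, -0.001]
contact_force: [-15.8, -4.9, 6.9]
opening: 0.0429
finger_force: 74.3
```

```bash
python3 -c "
from rig import robot
print(robot.close_job())"
```

```text
the job is handed in; nothing more can be done
None
```

The tall block stands flat in the tray's -x pocket, and the low block sits flat, square and home against the fence, with the gripper still holding it there at about 16 N; the job is handed in.

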